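Clamp a brake pad with the knob under the shelf

ROBOT

A 6-joint arm with a two-finger parallel gripper is mounted at the origin on the work surface. World frame = base frame: x ahead of the robot, y to its left, z up, the work surface at z = 0. Lengths are in m, angles in rad, forces in N, time in s.
With the tool pointing down it reaches from about 0.35 to 0.775 m from the base axis. Payload 7.3 kg.
Tool frame: the origin (TCP) lies at the very end of the fingers, on their centre line; the grasp point (between the pads) lies 19 mm behind it; z points along the fingers, y is the direction in which the jaws open and shut (so a half turn about z gives the same grasp; the last joint's range is limited). The gripper opens to 92 mm and grips with 3 to 60 N. Pads are 19 mm wide; open, the fingers measure 130 mm over their backs; the gripper's body (75 mm by 190 mm) begins 47 mm behind the grasp point.
Start: joints at [1.111, 0.342, 1.524, -0, 1.275, -0.146], TCP at [0.162, 0.499, 0.227] pointing down, gripper open.
Joint ranges: [-2.53, 2.53], [-0.77, 2.02], [0.04, 2.7], [-1, 4.14], [0.28, 2.66], [-3.11, 3.11]. Speed limits (rad/s): [2.57, 2.57, 3.14, 3.14, 3.14, 3.14].

INTERFACE

Orientations are given as [roll, pitch, yaw] about the fixed x, y, z axes, in that order (R = Rz(yaw) Ry(pitch) Rx(roll)).
In Python, from cell import robot gives the robot as it stands.
- The arm moves only by the tool apply_moves, never from a script. Its argument "plan" is a list of rows, each an object of numbers: "tx", "ty", "tz": the shift along the tool's x, y, z in m; "yaw": the turn about the tool's z in rad; "grip": the opening, from -1 (shut) to 1 (fully open), so that 0 is half open. In form: [{"tx": .., "ty": .., "tz": .., "yaw": .., "grip": ..}, ...]. A call has 1 to 8 rows; each row is the pose to reach, as a shift and turn from the pose commanded when the call began, along the tool's axes at that moment; what a row does not reach only later rows make up. A row lasts 1/8 s, in which the tool goes at most 62.5 mm and 10.7 degrees, less where a joint would pass 70% of its speed; a pose out of reach is approached as far as the arm can. A call with a gripper value outside its range is refused whole. The fingers move at their own pace and stop on an object; "force" is the grip in N (left out, the last holds). Time passes only in rows, so rows that repeat a pose let the fingers close. It gives the time, the measured TCP pose, the force and the opening at its end, in the units of the state.
- robot.observe(): the state, without advancing time (a new reading comes with each control period).
- robot.read_camera(name): name is "side" or "top" or "wrist"; returns (picture, depth): 420x560x3 uint8, red, green, blue; 420x560 float32, m along the optical axis (not along the pixel's ray), 0 where there is no reading.
- robot.get_calibration(name): a dict with "camera_matrix" (3x3 intrinsics, pixels), "k1" (the pictures are not rectified: a ray, as slopes to the right and down, at radius r is drawn at 1 + k1 r^2 times it, then the intrinsics apply), "R" (3x3) and "t" (3): a world point X has camera coordinates R X + t. Camera axes: x right, y down, z forward; pixel columns grow to the right and rows downward; lengths in m; the calibration is good to about 2 mm. A picture is of the moment at which its call begins: read the wrist's pose just before it. get_calibration takes no time and is no camera call; for the wrist camera it gives the pose at the moment of the call.
- robot.hand_in(): hands the job in, once; it reports no verdict.
Trained networks look in the newest picture that a camera, given by its name, has taken for a name from the list of things; names that differ only in an ending like _2 or _b are one class to them, and where a whole thing is asked for, a point or a joint stands for the part that bears it (a point fixed in the world has none). Each returns a list of dicts, best first, with "confidence" (0 to 1); they miss things now and then, are a little off and sometimes report something else, mostly with a low value. They report only what shows in the picture. A call takes as long as a camera call. They do not tell look-alikes from the thing itself.
- robot.outline_of(label, camera): "region" (420x560 bool, what is visible of it) and "pixel" ([row, column] in pixels, amid what is visible of it).
- robot.tip_of(label, camera): "pixel" ([row, column] in pixels: a listed point, or the origin of a listed thing).
The state is a dict: "time": time; "qpos": joint angles; "qvel": joint speeds; "joint_efforts": joint torques, N m; "tool_pos": TCP position; "tool_rot": TCP orientation; "contact_force": force on the tool from outside, world axes, zero at the start; "torque": the same for the moment, N m; "opening": finger opening in m.
Only numpy, scipy, OpenCV 4.12 (cv2) and the standard library are available. Lean on these libraries where they do the work, as an engineer would, in place of code of your own. Each camera call takes 0.05 s, during which the arm holds its last target.

TASK

Stand the brake pad upright on the red clamping shelf, between the two steel jaws and midway along them, and let go of it. Then swing the handle of the knob under the shelf until the sliding jaw nips the pad firmly, about 20 N, stopping gently as the handle stiffens so that the pad is not crushed. Leave the dish, the screwdriver and the socket where they are.

Things in the scene. Friction and masses are not known exactly. Their poses are not given: they have to be found in the camera images.
- station: red steel clamping shelf, fixed to the table, 206 mm (x) by 180 mm (y): an 8 mm plate, top 120 mm above the table, on upright side plates at x = +-100 mm, open underneath along both y sides. Origin on the table under the shelf's middle, z up. Two steel jaws stand on it, each 60 mm long (along y) and 14 mm tall, with the gap between them along x.
- gap (a point): on the shelf top between the jaws, midway along them: station x = 0, y = +20 mm. The fixed jaw, on the +x side, is bolted where it was last left: its face is 12 to 19 mm from this point and not measured. The sliding jaw's face is 13 to 14.5 mm away on the -x side when open, so the open gap is 25 to 33.5 mm.
- jaw: sliding jaw's clamping face, a 6 mm steel plate on a steel carriage, together 27 x 60 x 14 mm. Origin: bottom of its clamping face, middle of its length, on the shelf top; at station x = -14.5 mm when the knob reads 0. The knob drives it to the station's +x, 10 mm per rad; its face is spring-backed and gives 1 mm per 30 N.
- knob (a joint): angle of the knob, 0 (jaw open) to 1.75 rad; grows anticlockwise seen from above, closing the jaw; starts at 0 to 0.15. At 0 the handle points to -x,-y of the station (225 deg), at 1.57 to +x,-y (315 deg). It stays where it is left. The pad is nipped between both jaws somewhere between 0.8 and 1.6 rad; the force on it then rises by 30 N per 0.1 rad.
- knob_axis (a point): on the knob's vertical axis at handle height, 90 mm above the table, station x = 0, y = -64 mm (26 mm inside the shelf's -y edge); axes as the station's. Black 44 mm hub hung under the shelf. Turning it free takes a steady 0.4 N m; nipping the pad adds 0.01 N m per newton on the pad. Over 8 N must stay on the pad, over 40 N crushes it.
- knob_ball (a point): centre of the 22 mm black ball ending the knob's level steel bar handle (12 mm thick), 130 mm from the axis, 90 mm above the table. Bar end and ball stick out beyond the shelf's -y edge, to be pushed or pinched there from above. Pushed 105 mm from the axis it takes about 4 N while free and 2 N more for 20 N on the pad; never push with over 25 N.
- pad_center (a point): centre of the brake pad: dark steel backing plate with a grey friction block split by a groove; 18 mm thick (x), 100 mm long (y; 112 over its end ears), 56 mm tall (z up), 0.25 to 0.5 kg, standing on its long edge on the table. The centre is half-way up, 28 mm above what it stands on. Grasp across its thickness. Either way round is right.
- pad: the same brake pad; origin in the middle of its underside
- dish: bystander: steel parts dish, 104 mm across, 28 mm tall; origin at its underside
- driver: bystander: screwdriver lying on the table
- socket: bystander: steel socket, 24 mm across, 30 mm tall, standing on the shelf near its +x,+y corner; origin at its underside
Not all that is in view belongs to the job. There is more than one size of the pad; the job needs the middle-sized.

How it is judged:
By the outcome, as a careful person would: the job done as asked, in the order asked, and still so for the second after the job is handed in, with the robot touching nothing.
It also fails if it takes over 72 s, if anything falls off the work surface, if the arm or the gripper's body presses on something with over 40 N, if the wrist force passes 120 N, or if a joint passes its speed limit or range.

## Working session

There is one attempt and no reset: what is moved stays moved. The work goes in short steps, Python scripts to look and compute and a tool call to move; the robot and the scene stay as the last step left them, time stands still between calls to the robot, and variables do not carry over. Pictures are saved under pics/ and viewed, and the job is handed in when it is done.

Besides the shell and the picture viewer there is one more tool, called as name([rows], argument=value, ...), one row to a line, values as JSON. apply_moves: Moves the arm, as the interface text tells. Its arguments: {"type":"object","properties":{"plan":{"type":"array","items":{"type":"object","properties":{"tx":{"type":"number"},"ty":{"type":"number"},"tz":{"type":"number"},"yaw":{"type":"number"},"grip":{"type":"number"}}}},"force":{"type":"number"}},"required":["plan"]}

```bash
ls; mkdir -p pics; cat > h.py <<'E'
import numpy as np, cv2
from cell import robot
def snap(cam,fn):
    im,d=robot.read_camera(cam); cal=robot.get_calibration(cam)
    cv2.imwrite('pics/'+fn+'.png',cv2.cvtColor(im,cv2.COLOR_RGB2BGR)); np.savez('pics/'+fn+'.npz',im=im,d=d,K=cal['camera_matrix'],k1=cal['k1'],R=cal['R'],t=cal['t'])
    return im,d,cal
def ray(p,cal):
    K=np.array(cal['camera_matrix'] if 'camera_matrix' in cal else cal['K']);k1=float(cal['k1'])
    return cv2.undistortPoints(np.array([[[p[1],p[0]]]],float),K,np.array([k1,0,0,0]))[0,0]
def deproj(p,d,cal):
    x,y=ray(p,cal);z=d if np.isscalar(d) else d[int(round(p[0])),int(round(p[1]))]
    return np.array(cal['R']).T@(np.array([x*z,y*z,z])-np.array(cal['t']))
def onz(p,zw,cal):
    x,y=ray(p,cal);R=np.array(cal['R']);t=np.array(cal['t']);c=-R.T@t;v=R.T@np.array([x,y,1])
    return c+v*(zw-c[2])/v[2]
def cloud(d,cal):
    K=np.array(cal['camera_matrix'] if 'camera_matrix' in cal else cal['K']);k1=float(cal['k1'])
    v,u=np.mgrid[0:d.shape[0],0:d.shape[1]]
    p=cv2.undistortPoints(np.stack([u.ravel(),v.ravel()],1).astype(float)[:,None],K,np.array([k1,0,0,0]))[:,0]
    z=d.ravel();P=np.c_[p*z[:,None],z]
    return ((P-np.array(cal['t']))@np.array(cal['R'])).reshape(d.shape+(3,))
def proj(X,cal):
    p=np.array(cal['R'])@X+np.array(cal['t']);x,y=p[0]/p[2],p[1]/p[2];s=1+float(cal['k1'])*(x*x+y*y)
    K=np.array(cal['camera_matrix'] if 'camera_matrix' in cal else cal['K']);q=K@[x*s,y*s,1];return q[1],q[0]
E
python3 - <<'E'
from h import *
print(robot.observe())
for c in ['top','side','wrist']:
    im,d,cal=snap(c,c+'0'); print(c,cal['k1'],-np.array(cal['R']).T@cal['t'])
for l in ['station','jaw','knob_ball','knob_axis','gap','pad_center','pad','dish','socket']:
    for c in ['top','side']:
        for r in robot.tip_of(l,c)[:4]: print(l,c,np.round(r['pixel'],1),round(r['confidence'],2))
E
```

```text
pics
{'time': 0.0, 'qpos': array([ 1.11100867e+00,  3.42710561e-01,  1.52500450e+00, -1.53487571e-05,
        1.27539575e+00, -1.46000630e-01]), 'qvel': array([-0.0031443 ,  0.0003705 , -0.00013856, -0.00114258,  0.00168539,
       -0.0012456 ]), 'joint_efforts': array([ 1.07210446e-03, -4.31241131e+01, -2.44225788e+01,  7.18824542e-02,
        5.58572123e-02, -1.28434071e-04]), 'tool_pos': array([0.1618516 , 0.49900666, 0.22605564]), 'tool_rot': array([-3.14008851e+00, -2.06344804e-04,  2.82780995e+00]), 'contact_force': array([-0.88258085,  0.03252373, -0.13858241]), 'torque': array([-0.02144405,  0.05608885,  0.05268199]), 'opening': 0.09172522254042242}
top -0.07906687324476609 [ 0.4374555  -0.01266273  0.99119303]
side 0.07395348936119346 [0.29456449 0.71489681 0.85166637]
wrist -0.07695140446381195 [0.08661893 0.52491372 0.38432372]
station top [222.7 303. ] 0.69
station side [232.6 310.2] 0.8
jaw top [220.9 299. ] 0.51
jaw side [198.2 317.1] 0.44
knob_ball top [271.1 377.8] 0.79
knob_ball side [176.6 379.6] 0.57
knob_ball side [370.1 239.5] 0.36
knob_axis top [223.  341.3] 0.78
knob_axis side [182.2 327.3] 0.67
gap top [214.1 299.7] 0.65
gap side [193.9 310.4] 0.82
pad_center top [243.8 215.2] 0.85
pad_center top [216.9 148.5] 0.57
pad_center top [184.1 123.2] 0.46
pad_center side [377.6 177. ] 0.9
pad_center side [358.8 240. ] 0.76
pad_center side [300.7 299.9] 0.57
pad_center side [229.6 310.3] 0.27
pad top [242.7 215.1] 0.89
pad top [185.8 125.5] 0.76
pad top [221.6 151.3] 0.58
pad top [221.4 337.3] 0.49
pad side [315.7 301.3] 0.92
pad side [382.3 177.9] 0.82
dish top [133.7 176.2] 0.82
dish top [174.2 280.9] 0.39
dish side [309.  155.7] 0.74
dish side [195.6 311.1] 0.74
socket top [213.4 297.7] 0.41
socket top [175.1 283.4] 0.4
socket top [221.2 150.6] 0.39
```

View pics/top0.png

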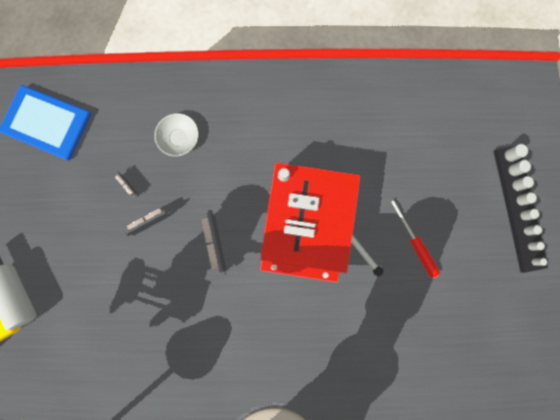

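View pics/side0.png

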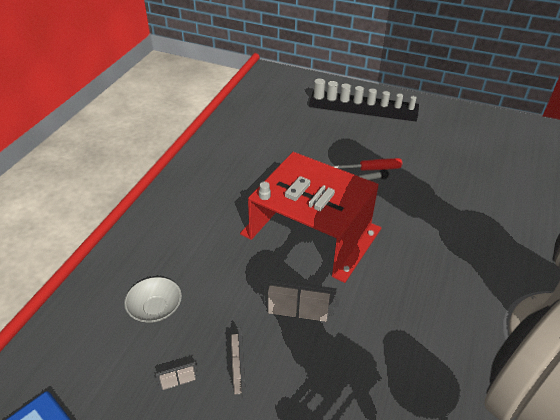

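View pics/wrist0.png

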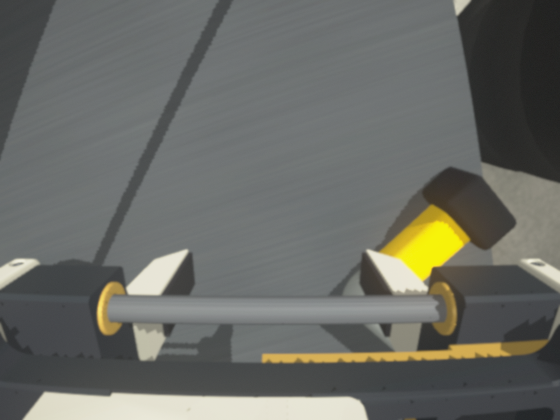

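The top view shows the red shelf around (300,220) and the handle ball at (378,271). There are three pads, at (212,242), (147,220) and (125,184); next I'll measure their sizes and the station pose.

```bash
python3 - <<'E'
from h import *
z=np.load('pics/top0.npz');d=z['d'];C=cloud(d,z)
im=z['im'].astype(int)
for p in [(100,100),(300,100),(242,212),(219,147),(184,125),(222,305),(271,378),(150,450)]: print(p,np.round(C[p],3))
def rect(m,n):
    P=C[m][:,:2]; r=cv2.minAreaRect((P*1000).astype(np.float32)); print(n,m.sum(),np.round(r[0],1),np.round(r[1],1),round(r[2],1),'z',np.round(np.percentile(C[m][:,2],[5,50,95,100])*1000,1))
H=C[...,2]
for (r0,r1,c0,c1),n in [((200,280,195,232),'A'),((200,240,120,185),'B'),((170,200,108,140),'C')]:
    m=np.zeros(H.shape,bool); m[r0:r1,c0:c1]=1; rect(m&(H>0.012)&(d>0),n)
    mm=m&(d>0); top=np.percentile(H[mm&(H>.012)],90); rect(mm&(H>top-0.01),n+'top')
red=(im[...,0]>130)&(im[...,1]<60)&(im[...,2]<60)
m=red&(abs(H-0.12)<0.008);rect(m,'shelf')
m[:]=0;m[160:290,255:365]=1
rect(m&(H>0.09)&(H<0.15),'shelfall')
P=m&(H>0.128); 
n,l,s,c=cv2.connectedComponentsWithStats(P.astype(np.uint8))
for i in range(1,n):
    if s[i,4]>8: rect(l==i,('comp',c[i]))
m[:]=0;m[255:285,365:390]=1;rect(m&(H>0.05),'ball')
z=np.load('pics/side0.npz');d=z['d'];C=cloud(d,z)
H=C[...,2]
for (r0,r1,c0,c1),n in [((275,330,255,340),'A side'),((315,400,222,250),'B side'),((350,395,150,202),'C side')]:
    m=np.zeros(H.shape,bool); m[r0:r1,c0:c1]=1; rect(m&(H>0.012)&(d>0),n)
im2=cv2.imread('pics/top0.png')
cv2.imwrite('pics/topz.png',cv2.resize(im2[140:300,240:400],None,fx=3.6,fy=3.6,interpolation=cv2.INTER_CUBIC))
E
```

```text
(100, 100) [ 0.836  0.418 -0.002]
(300, 100) [ 0.35   0.4   -0.002]
(242, 212) [0.48 0.13 0.04]
(219, 147) [0.533 0.275 0.052]
(184, 125) [0.616 0.333 0.036]
(222, 305) [ 0.513 -0.072  0.134]
(271, 378) [ 0.411 -0.225  0.101]
(150, 450) [ 0.694 -0.439  0.001]
A 801 [478.1 127.4] [149.3  24.7] 12.2 z [24.4 66.1 75.2 77.3]
Atop 547 [477.7 127.5] [132.9  24.6] 11.9 z [64.7 68.1 75.5 77.3]
B 497 [530.3 281.5] [ 19.7 112.7] 28.7 z [17.6 48.9 56.4 59.7]
Btop 323 [530.6 281.6] [ 19.2 100.1] 28.6 z [46.7 50.7 56.7 59.7]
C 173 [615.3 334.6] [68.6 13.2] 39.4 z [15.7 33.  37.7 39.2]
Ctop 137 [616.9 335.9] [64.5 13.2] 39.4 z [28.4 34.  37.9 39.2]
shelf 7002 [525.3 -85.1] [178.5 206.3] 80.3 z [116.8 119.3 121.8 124.3]
shelfall 8602 [ 522.5 -103.1] [215.5 206.8] 80.1 z [116.7 119.5 133.3 149.9]
('comp', array([284.06306306, 174.24324324])) 111 [529.6 -27.5] [ 20.9 185.4] 87.3 z [131.7 148.5 151.8 991.2]
('comp', array([303.70133333, 201.29333333])) 375 [500.1 -57.8] [ 60.5 142.1] 77.3 z [130.8 133.4 136.1 991.2]
('comp', array([299.69879518, 228.32228916])) 332 [473.3 -53.4] [60.7 89.9] 75.4 z [130.1 133.2 135.5 991.2]
ball 173 [ 437.9 -127.6] [226.3  40.8] 80.0 z [ 90.9  94.9 100.3 991.2]
A side 2164 [477.5 128.4] [148.5  29.4] 11.8 z [17.2 55.8 74.2 78.1]
B side 651 [528.3 283.8] [ 17.9 106.4] 27.7 z [25.5 49.9 57.4 60.4]
C side 556 [616.7 336.6] [72. 15.] 38.8 z [14.1 31.2 37.1 39.4]
```

View pics/topz.png

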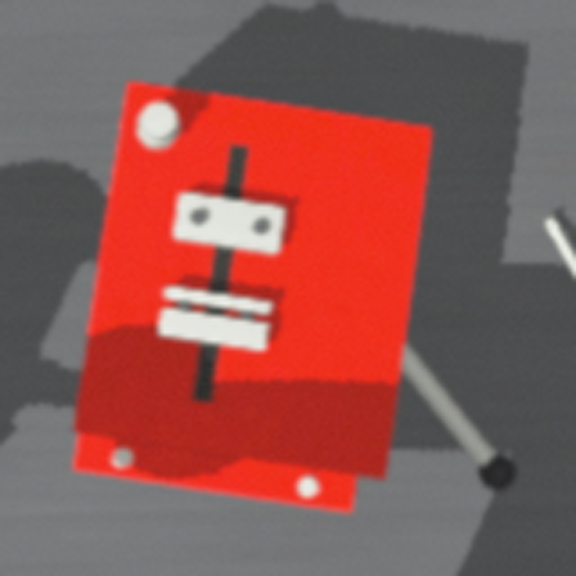

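B is the middle-sized pad (about 112 x 19 x 57 mm); A is larger and C smaller. Next I'll refine the station pose, jaw faces and ball position.

```bash
python3 - <<'E'
from h import *
for cam in ['top','side']:
    z=np.load(f'pics/{cam}0.npz');d=z['d'];C=cloud(d,z);H=C[...,2];im=z['im'].astype(int)
    red=(im[...,0]>90)&(im[...,1]<70)&(im[...,2]<70)&(d>0)&(abs(H-.12)<.006)&(np.hypot(C[...,0]-.52,C[...,1]+.09)<.16)
    n,l,s,c=cv2.connectedComponentsWithStats(red.astype(np.uint8)); k=1+np.argmax(s[1:,4])
    hull=l==k
    # use image-plane pixels on z=0.12 plane
    cn=max(cv2.findContours(hull.astype(np.uint8),cv2.RETR_EXTERNAL,cv2.CHAIN_APPROX_NONE)[0],key=len)[:,0]
    P=np.array([onz((p[1],p[0]),.12,z)[:2] for p in cn])*1000
    r=cv2.minAreaRect(P.astype(np.float32)); print(cam,'shelf',np.round(r[0],1),np.round(r[1],1),r[2], 'hmed',np.median(H[hull]))
    ctr=np.array(r[0]);yaw=np.deg2rad(r[2]-90)
    ex=np.array([np.cos(yaw),np.sin(yaw)]);ey=np.array([-ex[1],ex[0]])
    S=lambda X:np.stack([(X[...,:2]*1000-ctr)@ex,(X[...,:2]*1000-ctr)@ey],-1)
    # jaws: white pixels projected on z=.134 plane
    w=(im.min(-1)>110)
    for v,u in [(0,0)]:
        pix=np.argwhere(w&(abs(H-.133)<.006)&(d>0))
        X=np.array([onz(p,.134,z) for p in pix]);s_=S(X)
        ok=(abs(s_[:,0])<60)&(abs(s_[:,1]-20)<45);s_=s_[ok]
        for a,b,nm in [(-60,0,'slide'),(5,60,'fixed')]:
            q=s_[(s_[:,0]>a)&(s_[:,0]<b)]; print(nm,len(q),np.round(np.percentile(q,[0.5,2,50,98,99.5],axis=0).T,1))
        g=[((s_[:,0]>x)&(s_[:,0]<=x+1)).sum() for x in range(-50,50)];print(list(zip(range(-50,50),g)))
    for nm,lab,zz in [('ball','knob_ball',.09)]:
        B=(H>.07)&(H<.106)&(d>0)&(im.max(-1)<60)&(np.hypot(C[...,0]-.411,C[...,1]+.225)<.03)
        pix=np.argwhere(B).mean(0);X=onz(pix,.092,z);ax=ctr-64*ey;v=X[:2]*1000-ax
        print('ball',B.sum(),pix,X,'axis',ax,np.hypot(*v),'knob',np.arctan2(v[1],v[0])-yaw+2*np.pi-np.deg2rad(225))
    sk=(H>.140)&(H<.16)&(d>0)&(np.hypot(C[...,0]-.6,C[...,1]+.03)<.06);print('socket',S(C[sk].mean(0)))
E
```

```text
top shelf [525.2 -84.6] [177.8 206. ] 80.3203353881836 hmed 0.11935300282256854
slide 332 [[-41.  -40.6 -29.7 -14.3 -13.9]
 [-10.4  -9.3  19.7  47.8  48.8]]
fixed 371 [[ 14.4  14.9  27.4  40.1  40.5]
 [-10.   -9.3  19.4  47.8  48.6]]
[(-50, np.int64(0)), (-49, np.int64(0)), (-48, np.int64(0)), (-47, np.int64(0)), (-46, np.int64(0)), (-45, np.int64(0)), (-44, np.int64(0)), (-43, np.int64(0)), (-42, np.int64(2)), (-41, np.int64(14)), (-40, np.int64(14)), (-39, np.int64(15)), (-38, np.int64(14)), (-37, np.int64(15)), (-36, np.int64(14)), (-35, np.int64(15)), (-34, np.int64(14)), (-33, np.int64(15)), (-32, np.int64(15)), (-31, np.int64(15)), (-30, np.int64(15)), (-29, np.int64(14)), (-28, np.int64(15)), (-27, np.int64(14)), (-26, np.int64(4)), (-25, np.int64(3)), (-24, np.int64(1)), (-23, np.int64(3)), (-22, np.int64(2)), (-21, np.int64(8)), (-20, np.int64(15)), (-19, np.int64(14)), (-18, np.int64(15)), (-17, np.int64(14)), (-16, np.int64(16)), (-15, np.int64(13)), (-14, np.int64(4)), (-13, np.int64(0)), (-12, np.int64(0)), (-11, np.int64(0)), (-10, np.int64(0)), (-9, np.int64(0)), (-8, 
[... 2989 characters left out ...]
np.int64(12)), (24, np.int64(11)), (25, np.int64(8)), (26, np.int64(9)), (27, np.int64(8)), (28, np.int64(8)), (29, np.int64(8)), (30, np.int64(4)), (31, np.int64(10)), (32, np.int64(6)), (33, np.int64(8)), (34, np.int64(9)), (35, np.int64(11)), (36, np.int64(10)), (37, np.int64(13)), (38, np.int64(8)), (39, np.int64(12)), (40, np.int64(9)), (41, np.int64(6)), (42, np.int64(0)), (43, np.int64(0)), (44, np.int64(0)), (45, np.int64(0)), (46, np.int64(0)), (47, np.int64(0)), (48, np.int64(0)), (49, np.int64(0))]
ball 67 [174.29850746 383.8358209 ] [ 0.40893841 -0.22357439  0.092     ] axis [ 512.48401507 -143.72950782] 130.75510832952767 knob 0.04212174731419882
socket [76.64853835 66.62038797]
```

Station: yaw -9.7°, jaw gap about 28 mm and centred near x=0, knob about 0.04. Moving above pad B.

apply_moves([
  {"tx": -0.03,"ty": -0.007,"yaw": 0.06,"grip": 1},
  {"tx": -0.085,"ty": -0.019,"yaw": 0.16,"grip": 1},
  {"tx": -0.145,"ty": -0.032,"yaw": 0.28,"grip": 1},
  {"tx": -0.205,"ty": -0.046,"yaw": 0.4,"grip": 1},
  {"tx": -0.265,"ty": -0.059,"yaw": 0.52,"grip": 1},
  {"tx": -0.325,"ty": -0.072,"yaw": 0.62,"grip": 1},
  {"tx": -0.38,"ty": -0.085,"yaw": 0.71,"grip": 1},
  {"tx": -0.417,"ty": -0.093,"yaw": 0.756,"grip": 1},
])

```text
schema error: expected keys tx, ty, tz, yaw, grip
```

```bash
python3 - <<'E'
from h import *
robot.read_camera('top');robot.read_camera('top');robot.read_camera('top')
o=robot.observe();print(o['time'],o['tool_pos'],o['tool_rot'],o['contact_force'])
snap('wrist','w1')
z=np.load('pics/w1.npz');d=z['d'];C=cloud(d,z);H=C[...,2]
m=(d>0)&(H>.05)&(H<.064)&(np.hypot(C[...,0]-.53,C[...,1]-.282)<.07)
r=cv2.minAreaRect((C[m][:,:2]*1000).astype(np.float32));print(m.sum(),r,np.median(H[m]))
m=(d>0)&(H>.01)&(H<.064)&(np.hypot(C[...,0]-.53,C[...,1]-.282)<.07)
r=cv2.minAreaRect((C[m][:,:2]*1000).astype(np.float32));print(m.sum(),r)
for r in robot.tip_of('pad_center','wrist'): print(r, onz(r['pixel'],.028,z))
E
```

```text
1.2 [0.16201763 0.499418   0.22673825] [ 3.14148840e+00 -2.98489719e-05  2.82784786e+00] [-0.14366325 -0.11310903  0.25037127]
0 ((0.0, 0.0), (0.0, 0.0), 0.0) nan
0 ((0.0, 0.0), (0.0, 0.0), 0.0)
  return _methods._mean(a, axis=axis, dtype=dtype,
  ret = ret.dtype.type(ret / rcount)
```

View pics/w1.png

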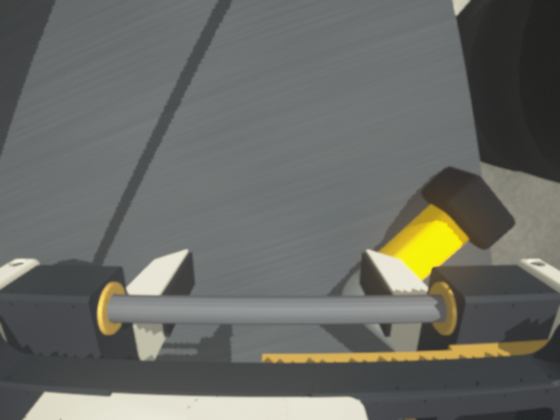

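The move was refused because every row needs all five keys. The arm hasn't moved: the wrist picture is unchanged.

apply_moves([
  {"tx": -0.03,"ty": -0.007,"tz": 0,"yaw": 0.06,"grip": 1},
  {"tx": -0.085,"ty": -0.019,"tz": 0,"yaw": 0.16,"grip": 1},
  {"tx": -0.145,"ty": -0.032,"tz": 0,"yaw": 0.28,"grip": 1},
  {"tx": -0.205,"ty": -0.046,"tz": 0,"yaw": 0.4,"grip": 1},
  {"tx": -0.265,"ty": -0.059,"tz": 0,"yaw": 0.52,"grip": 1},
  {"tx": -0.325,"ty": -0.072,"tz": 0,"yaw": 0.62,"grip": 1},
  {"tx": -0.38,"ty": -0.085,"tz": 0,"yaw": 0.71,"grip": 1},
  {"tx": -0.417,"ty": -0.093,"tz": 0,"yaw": 0.756,"grip": 1},
])

```text
time: 2.3
tool_pos: [0.532, 0.2804, 0.2265]
tool_rot: [3.141, 0.0, 2.068]
contact_force: [-1.0, 0.6, -0.8]
opening: 0.0918
```

```bash
cat > w.py <<'E'
from h import *
for i in range(3): robot.read_camera('top')
o=robot.observe();print(o['time'],o['tool_pos'],o['tool_rot'],o['contact_force'])
snap('wrist','w2')
z=np.load('pics/w2.npz');d=z['d'];C=cloud(d,z);H=C[...,2]
for lo in (.05,.01):
    m=(d>0)&(H>lo)&(H<.064)&(np.hypot(C[...,0]-.53,C[...,1]-.282)<.07)
    r=cv2.minAreaRect((C[m][:,:2]*1000).astype(np.float32));print(m.sum(),r,np.median(H[m]))
for r in robot.tip_of('pad_center','wrist'): print(r, onz(r['pixel'],.028,z))
E
python3 w.py
```

```text
2.45 [0.5310651  0.28096776 0.22605184] [-3.14086701e+00 -2.03478978e-04  2.06915915e+00] [-0.49300334  0.73065718 -0.08203534]
1023 ((530.557861328125, 282.98272705078125), (17.74831771850586, 100.13314819335938), 27.624427795410156) 0.05260346964998337
1450 ((555.5333251953125, 299.57855224609375), (77.60935974121094, 106.22859954833984), 27.747127532958984) 0.05070744099136624
{'pixel': [189.3, 280.4], 'confidence': 0.74} [0.53466606 0.2838953  0.028     ]
{'pixel': [178.8, 367.8], 'confidence': 0.58} [0.61587347 0.34252839 0.028     ]
{'pixel': [186.7, 275.0], 'confidence': 0.32} [0.5278094  0.28359354 0.028     ]
```

View pics/w2.png

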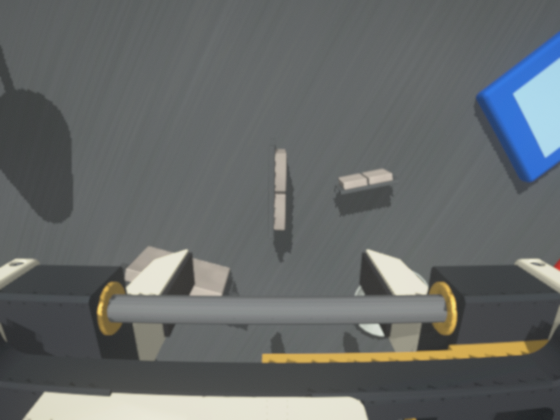

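The wrist view confirms pad B at (280,190), centred between the fingers. Pad C at (365,180) is close to the outer finger, so I'll descend with the gripper part-open.

apply_moves([
  {"tx": 0.002,"ty": 0,"tz": 0.02,"yaw": 0.014,"grip": 0.09},
  {"tx": 0.002,"ty": 0,"tz": 0.06,"yaw": 0.014,"grip": 0.09},
  {"tx": 0.002,"ty": 0,"tz": 0.1,"yaw": 0.014,"grip": 0.09},
  {"tx": 0.002,"ty": 0,"tz": 0.14,"yaw": 0.014,"grip": 0.09},
  {"tx": 0.002,"ty": 0,"tz": 0.17,"yaw": 0.014,"grip": 0.09},
  {"tx": 0.002,"ty": 0,"tz": 0.192,"yaw": 0.014,"grip": 0.09},
  {"tx": 0.002,"ty": 0,"tz": 0.204,"yaw": 0.014,"grip": 0.09},
  {"tx": 0.002,"ty": 0,"tz": 0.204,"yaw": 0.014,"grip": 0.09},
])

```text
time: 3.55
tool_pos: [0.5282, 0.2845, 0.0225]
tool_rot: [-3.141, -0.0, 2.059]
contact_force: [0.5, -0.2, -0.4]
opening: 0.0502
```

apply_moves([
  {"tx": 0,"ty": 0,"tz": 0,"yaw": 0,"grip": -1},
  {"tx": 0,"ty": 0,"tz": 0,"yaw": 0,"grip": -1},
  {"tx": 0,"ty": 0,"tz": 0,"yaw": 0,"grip": -1},
  {"tx": 0,"ty": 0,"tz": 0,"yaw": 0,"grip": -1},
], force=35)

```text
time: 4.05
tool_pos: [0.5293, 0.2841, 0.0232]
tool_rot: [3.141, 0.0, 2.058]
contact_force: [-0.1, 0.4, 2.1]
opening: 0.0176
```

apply_moves([
  {"tx": 0,"ty": 0,"tz": -0.01,"yaw": 0,"grip": -1},
  {"tx": 0,"ty": 0,"tz": -0.04,"yaw": 0,"grip": -1},
  {"tx": 0,"ty": 0,"tz": -0.09,"yaw": 0,"grip": -1},
  {"tx": 0,"ty": 0,"tz": -0.14,"yaw": 0,"grip": -1},
  {"tx": 0,"ty": 0,"tz": -0.18,"yaw": 0,"grip": -1},
  {"tx": 0,"ty": 0,"tz": -0.2,"yaw": 0,"grip": -1},
])

```text
time: 4.8
tool_pos: [0.5293, 0.2841, 0.2255]
tool_rot: [3.139, 0.0, 2.058]
contact_force: [0.1, 0.9, -5.4]
opening: 0.0178
```

apply_moves([
  {"tx": -0.02,"ty": -0.011,"tz": 0,"yaw": 0.04,"grip": -1},
  {"tx": -0.06,"ty": -0.032,"tz": 0,"yaw": 0.13,"grip": -1},
  {"tx": -0.11,"ty": -0.059,"tz": 0,"yaw": 0.24,"grip": -1},
  {"tx": -0.16,"ty": -0.085,"tz": 0,"yaw": 0.35,"grip": -1},
  {"tx": -0.21,"ty": -0.112,"tz": 0,"yaw": 0.45,"grip": -1},
  {"tx": -0.255,"ty": -0.136,"tz": 0,"yaw": 0.55,"grip": -1},
  {"tx": -0.29,"ty": -0.155,"tz": 0,"yaw": 0.62,"grip": -1},
  {"tx": -0.307,"ty": -0.163,"tz": 0,"yaw": 0.656,"grip": -1},
])

```text
time: 5.8
tool_pos: [0.5272, -0.0662, 0.2216]
tool_rot: [-3.139, 0.0, 1.397]
contact_force: [-0.2, 0.6, -3.8]
opening: 0.0178
```

```bash
cat > w3.py <<'E'
from h import *
snap('top','t3');snap('side','s3')
o=robot.observe();print(o['time'],o['tool_pos'],o['tool_rot'],o['contact_force'],o['opening'])
snap('wrist','w3');o=robot.observe();print(o['tool_pos'],o['tool_rot'])
E
python3 w3.py
```

```text
5.9 [ 0.52782897 -0.06553742  0.22183737] [-3.13971538e+00  1.24711295e-04  1.39803547e+00] [-0.26112217  0.97640543 -4.33182709] 0.017472773512493895
[ 0.52795583 -0.06410066  0.22199186] [-3.13985506e+00 -6.98676449e-04  1.40007679e+00]
```

View pics/w3.png

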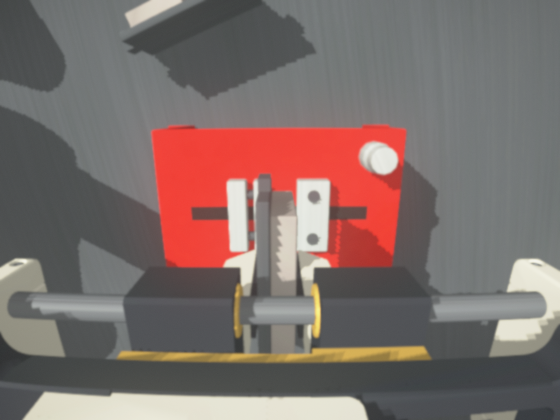

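View pics/s3.png

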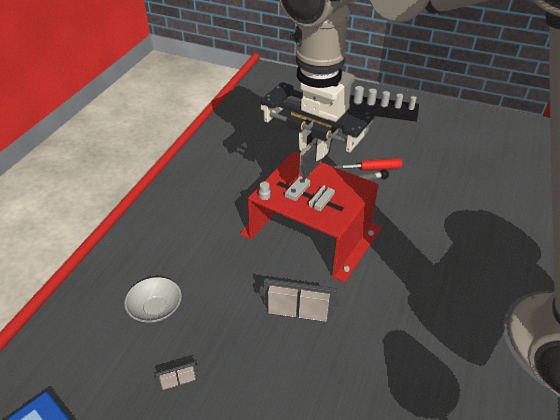

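The wrist view shows the pad at column 275, between the sliding jaw (238) and the fixed jaw (313). I'll measure the jaw edges and the pad from this picture.

```bash
python3 - <<'E'
from h import *
z=np.load('pics/w3.npz');d=z['d'];C=cloud(d,z);H=C[...,2];im=z['im'].astype(int)
yaw=np.deg2rad(-9.7);ex=np.array([np.cos(yaw),np.sin(yaw)]);ey=np.array([-ex[1],ex[0]])
g=np.array([527.9,-64.0])  # assumed gap
T=np.array([527.9,-64.3])
def S(X): return np.c_[(X[:,:2]*1000-g)@ex,(X[:,:2]*1000-g)@ey]
m=(d>0)&(H>.128)&(H<.14)&(im.min(-1)>110)
m[:170]=0;m[255:]=0
for a,b,n in [(222,252,'slide'),(295,335,'fixed')]:
    mm=m.copy();mm[:,:a]=0;mm[:,b:]=0
    X=np.array([onz(p,.134,z) for p in np.argwhere(mm)]);s=S(X);r=cv2.minAreaRect((X[:,:2]*1000).astype(np.float32))
    print(n,mm.sum(),np.round(np.percentile(s,[1,3,50,97,99],axis=0).T,1),r)
# shelf far edge & sides on z=.12
red=(im[...,0]>110)&(im[...,1]<70)&(im[...,2]<70)&(abs(H-.12)<.006)&(d>0)
X=np.array([onz(p,.12,z) for p in np.argwhere(red)]);s=S(X);print('shelf',np.round(np.percentile(s,[.3,1,99,99.7],axis=0).T,1))
# pad: points above .17
mm=(d>0)&(H>.19)&(H<.27);mm[258:]=0;mm[:,:245]=0;mm[:,300:]=0
s=S(C[mm]);print('pad',mm.sum(),np.round(np.percentile(s,[0.5,2,50,98,99.5],axis=0).T,1),np.percentile(H[mm],[1,50,99]))
z=np.load('pics/t3.npz');print
z=np.load('pics/s3.npz');d=z['d'];C=cloud(d,z);H=C[...,2]
s=S(C.reshape(-1,3)).reshape(d.shape+(2,))
mm=(d>0)&(H>.16)&(H<.25)&(abs(s[...,0])<14)&(abs(s[...,1])<75)
print('side pad',mm.sum(),np.round(np.percentile(s[mm],[1,50,99],axis=0).T,1),np.percentile(H[mm],[0.5,50,99.5]))
E
```

```text
slide 1388 [[-38.8 -38.5 -31.  -23.3 -20.7]
 [-27.9 -26.1   3.7  30.4  31.7]] ((498.8681335449219, -56.808326721191406), (60.567867279052734, 19.099885940551758), 78.95232391357422)
fixed 2260 [[ 16.7  17.4  29.6  41.6  42.2]
 [-27.3 -26.    4.6  30.9  32.4]] ((557.3334350585938, -66.74058532714844), (60.385215759277344, 25.9605770111084), 80.44552612304688)
shelf [[-98.5 -97.8 102.8 103.7]
 [-49.  -48.   69.6  70.4]]
pad 3059 [[-14.5 -11.2  -0.9   9.2  11.7]
 [ 11.5  11.9  37.   53.3  53.4]] [0.20411163 0.24880794 0.25589765]
side pad 516 [[-12.8  -9.1  11.6]
 [-58.3  23.8  49.5]] [0.19827376 0.22901673 0.24964808]
```

apply_moves([
  {"tx": 0.003,"ty": 0.0015,"tz": 0.01,"yaw": 0,"grip": -1},
  {"tx": 0.003,"ty": 0.0015,"tz": 0.03,"yaw": 0,"grip": -1},
  {"tx": 0.003,"ty": 0.0015,"tz": 0.044,"yaw": 0,"grip": -1},
  {"tx": 0.003,"ty": 0.0015,"tz": 0.05,"yaw": 0,"grip": -1},
  {"tx": 0.003,"ty": 0.0015,"tz": 0.05,"yaw": 0,"grip": -1},
])

```text
time: 6.58
tool_pos: [0.5306, -0.0605, 0.1724]
tool_rot: [-3.141, -0.0, 1.402]
contact_force: [0.1, -0.6, -4.0]
opening: 0.0177
```

```bash
cat > w4.py <<'E'
from h import *
snap('top','t4');snap('side','s4')
o=robot.observe();print(o['time'],o['tool_pos'],o['tool_rot'],o['contact_force'],o['opening'])
snap('wrist','w4');o=robot.observe();print(o['tool_pos'],o['tool_rot'])
a=cv2.resize(cv2.imread('pics/s4.png')[120:260,230:390],None,fx=4,fy=4,interpolation=cv2.INTER_CUBIC);cv2.imwrite('pics/s4z.png',a)
a=cv2.resize(cv2.imread('pics/w4.png')[100:300,140:420],None,fx=2.8,fy=2.8,interpolation=cv2.INTER_CUBIC);cv2.imwrite('pics/w4z.png',a)
E
python3 w4.py
```

```text
6.675 [ 0.5310138  -0.0608715   0.17321456] [ 3.14050146e+00 -3.58446227e-05  1.40198611e+00] [-0.26922922 -0.19904986 -4.24191153] 0.017597785319830476
[ 0.53104248 -0.06095566  0.1733284 ] [3.14027026e+00 1.10172013e-05 1.40191105e+00]
```

View pics/w4z.png

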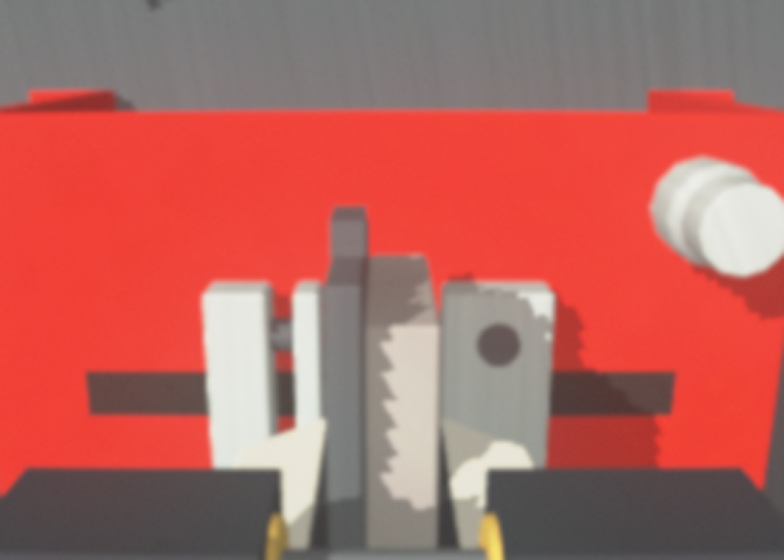

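View pics/s4z.png

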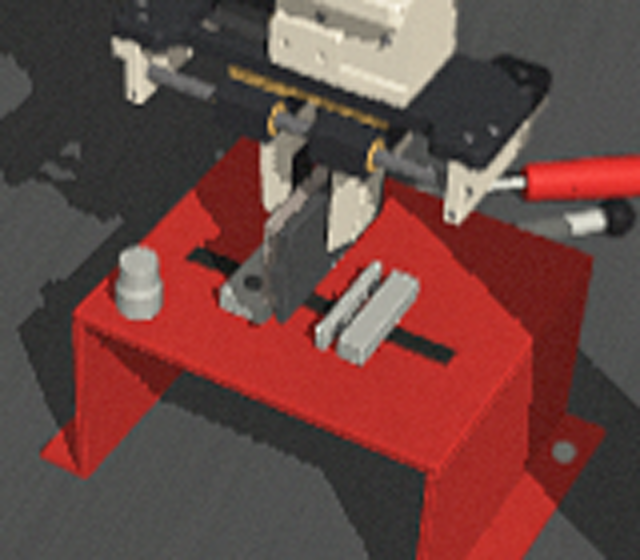

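```bash
python3 - <<'E'
from h import *
z=np.load('pics/w4.npz');d=z['d'];C=cloud(d,z);H=C[...,2];im=z['im'].astype(int)
yaw=np.deg2rad(-9.7);ex=np.array([np.cos(yaw),np.sin(yaw)]);ey=np.array([-ex[1],ex[0]])
T=np.array([531.0,-60.9])
S=lambda X:((X[...,:2]*1000-T)@np.stack([ex,ey],1))
f=lambda v,u:(100+v/2.8,140+u/2.8)
for n,v,u,h in [('slide L',350,207,.134),('slide L2',290,203,.134),('slidegap L',350,270,.134),('plate L',300,295,.134),('fixed L',290,442,.134),('fixed L',400,441,.134),('fixed R',350,552,.134),('fixed top',287,500,.134),('padtopL',350,325,.2065),('padtop R',420,440,.2065),('pad ear end',208,350,.2),('pad plate/block',400,366,.2065),('shelf top',110,400,.12)]:
    print(n,np.round(S(onz(f(v,u),h,z)),1))
s=S(C)
for a in [(.145,.16),(.16,.18),(.18,.2),(.2,.215)]:
    m=(d>0)&(H>a[0])&(H<a[1])&(abs(s[...,0])<16)&(s[...,1]>15)&(s[...,1]<70)
    m[260:]=0
    if m.sum()>5: print('pad',a,m.sum(),np.round(np.percentile(s[m],[1,50,99],axis=0).T,1))
for nm in ['s4','t4']:
    z=np.load(f'pics/{nm}.npz');d=z['d'];C=cloud(d,z);H=C[...,2];s=S(C)
    m=(d>0)&(H>.147)&(H<.2)&(abs(s[...,0])<16)&(abs(s[...,1])<70)
    print(nm,m.sum(),np.round(np.percentile(s[m],[1,50,99],axis=0).T,1) if m.any() else '',np.percentile(H[m],[1,99]) if m.any() else '')
    m=(d>0)&(H>.129)&(H<.137)&(abs(s[...,0])<60)&(abs(s[...,1])<40)
    for lo,hi in [(-60,0),(8,60)]:
        q=s[m&(s[...,0]>lo)&(s[...,0]<hi)]
        if len(q)>5: print('jaw',len(q),np.round(np.percentile(q,[1,50,99],axis=0).T,1))
E
```

```text
slide L [-40.5  12.1]
slide L2 [-40.6  26.7]
slidegap L [-25.7  12.1]
plate L [-19.5  24.3]
fixed L [14.2 26.7]
fixed L [14.6 -0.5]
fixed R [40.4 12.1]
fixed top [27.5 27.4]
padtopL [-8.  37.4]
padtop R [ 9.3 26.2]
pad ear end [-4.3 57.4]
pad plate/block [-2.  29.4]
shelf top [ 4.6 66.1]
pad (0.145, 0.16) 72 [[-2.6  3.3  9.3]
 [38.8 39.4 46.6]]
pad (0.16, 0.18) 269 [[-7.8  1.9  9.2]
 [38.6 39.4 53.6]]
pad (0.18, 0.2) 1019 [[-8.4  0.7  9.4]
 [19.2 39.3 53.5]]
pad (0.2, 0.215) 1677 [[-8.4 -2.7  9. ]
 [19.3 32.6 47.4]]
s4 441 [[-15.3  -9.7  14. ]
 [-49.8  28.4  52.8]] [0.14949353 0.19984851]
jaw 268 [[-43.8 -32.6 -16.9]
 [-33.9  -2.1  26. ]]
jaw 106 [[ 12.   29.5  38.3]
 [-12.1  16.   26.6]]
t4 21 [[-10.1  -9.9  -4.6]
 [ 38.3  44.3  49.9]] [0.15289137 0.1972624 ]
```

In the wrist frame, the pad's centre (+0.5 mm) matches the middle of the jaw gap (+0.45 mm), and y matches within about 1–2 mm. Lowering it.

apply_moves([
  {"tx": 0,"ty": 0,"tz": 0.008,"yaw": 0,"grip": -1},
  {"tx": 0,"ty": 0,"tz": 0.016,"yaw": 0,"grip": -1},
  {"tx": 0,"ty": 0,"tz": 0.022,"yaw": 0,"grip": -1},
  {"tx": 0,"ty": 0,"tz": 0.027,"yaw": 0,"grip": -1},
  {"tx": 0,"ty": 0,"tz": 0.0285,"yaw": 0,"grip": -1},
  {"tx": 0,"ty": 0,"tz": 0.0285,"yaw": 0,"grip": -1},
])

```text
time: 7.48
tool_pos: [0.5307, -0.0609, 0.1442]
tool_rot: [3.142, -0.0, 1.402]
contact_force: [0.1, -0.2, -4.6]
opening: 0.0176
```

apply_moves([
  {"tx": 0,"ty": 0,"tz": 0.0005,"yaw": 0,"grip": -1},
  {"tx": 0,"ty": 0,"tz": 0.001,"yaw": 0,"grip": -1},
  {"tx": 0,"ty": 0,"tz": 0.001,"yaw": 0,"grip": -1},
])

```text
time: 7.85
tool_pos: [0.5306, -0.0609, 0.1433]
tool_rot: [3.141, -0.0, 1.402]
contact_force: [-0.4, 0.3, -5.6]
opening: 0.0175
```

apply_moves([
  {"tx": 0,"ty": 0,"tz": 0.0005,"yaw": 0,"grip": -1},
  {"tx": 0,"ty": 0,"tz": 0.0007,"yaw": 0,"grip": -1},
  {"tx": 0,"ty": 0,"tz": 0.0007,"yaw": 0,"grip": -1},
])

```text
time: 8.22
tool_pos: [0.5307, -0.0609, 0.1431]
tool_rot: [3.141, -0.0, 1.402]
contact_force: [-2.4, 0.6, 4.4]
opening: 0.0179
```

```bash
python3 - <<'E'
from h import *
F=[]
for i in range(4):
    robot.read_camera('side');o=robot.observe();F.append(o['contact_force'])
print(np.mean(F,0),np.std(F,0),o['tool_pos'])
E
```

```text
[-3.39370469  0.59100518  5.75703595] [0.73505113 0.5979098  0.46028888] [ 0.53069665 -0.06091959  0.14312779]
```

The pad is on the shelf: the load went from -4.3 to +5.7 N at a pad bottom of about 0.1205. I'll ease up slightly, then release.

apply_moves([
  {"tx": 0,"ty": 0,"tz": -0.0004,"yaw": 0,"grip": -1},
  {"tx": 0,"ty": 0,"tz": -0.0004,"yaw": 0,"grip": -0.5},
  {"tx": 0,"ty": 0,"tz": -0.0004,"yaw": 0,"grip": -0.3},
  {"tx": 0,"ty": 0,"tz": -0.0004,"yaw": 0,"grip": -0.1},
  {"tx": 0,"ty": 0,"tz": -0.0004,"yaw": 0,"grip": -0.1},
  {"tx": 0,"ty": 0,"tz": -0.0004,"yaw": 0,"grip": -0.1},
])

```text
time: 9.18
tool_pos: [0.5307, -0.0609, 0.1429]
tool_rot: [3.141, -0.0, 1.402]
contact_force: [-0.4, -0.4, 0.6]
opening: 0.0415
```

```bash
python3 - <<'E'
from h import *
snap('wrist','w5');o=robot.observe();print(o['tool_pos'],o['opening'],o['contact_force'])
E
```

```text
[ 0.53062474 -0.0608919   0.14288631] 0.04138168783250835 [-0.14217644  0.40169693  0.34692492]
```

View pics/w5.png

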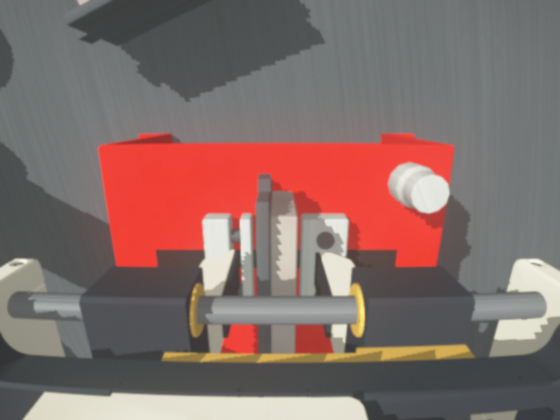

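The pad stands between the jaws at (275,250), clear of both. I'll retreat upward and move beside the handle.

apply_moves([
  {"tx": 0,"ty": 0,"tz": -0.006,"yaw": 0,"grip": -0.1},
  {"tx": 0,"ty": 0,"tz": -0.025,"yaw": 0,"grip": -0.1},
  {"tx": 0,"ty": 0,"tz": -0.05,"yaw": 0,"grip": -0.1},
  {"tx": 0,"ty": 0,"tz": -0.07,"yaw": 0,"grip": -0.1},
  {"tx": 0,"ty": 0,"tz": -0.08,"yaw": 0,"grip": -0.1},
])

```text
time: 9.85
tool_pos: [0.531, -0.061, 0.2244]
tool_rot: [3.139, 0.0, 1.402]
contact_force: [-0.3, 0.2, 0.3]
opening: 0.0411
```

apply_moves([
  {"tx": -0.01,"ty": -0.007,"tz": 0,"yaw": 0.04,"grip": -0.3},
  {"tx": -0.03,"ty": -0.02,"tz": 0,"yaw": 0.14,"grip": -0.6},
  {"tx": -0.055,"ty": -0.039,"tz": 0,"yaw": 0.27,"grip": -1},
  {"tx": -0.08,"ty": -0.056,"tz": 0,"yaw": 0.41,"grip": -1},
  {"tx": -0.105,"ty": -0.074,"tz": 0,"yaw": 0.55,"grip": -1},
  {"tx": -0.125,"ty": -0.088,"tz": 0,"yaw": 0.66,"grip": -1},
  {"tx": -0.142,"ty": -0.1,"tz": 0,"yaw": 0.746,"grip": -1},
  {"tx": -0.142,"ty": -0.1,"tz": 0,"yaw": 0.746,"grip": -1},
])

```text
time: 10.85
tool_pos: [0.4067, -0.1847, 0.2222]
tool_rot: [-3.14, 0.001, 0.653]
contact_force: [0.6, 0.3, -0.3]
opening: 0.0007
```

```bash
python3 - <<'E'
from h import *
snap('side','s6');snap('wrist','w6');o=robot.observe();print(o['time'],o['tool_pos'],o['tool_rot'],o['opening'],o['contact_force'])
snap('top','t6')
E
```

```text
10.95 [ 0.40784952 -0.18393466  0.22243343] [-3.14063415e+00 -4.61714901e-05  6.55770416e-01] 0.00014223738252869153 [-0.7024735  -0.70148433  0.1253661 ]
```

View pics/w6.png

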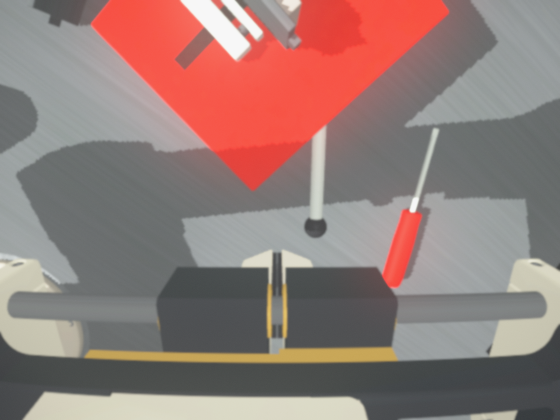

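View pics/s6.png

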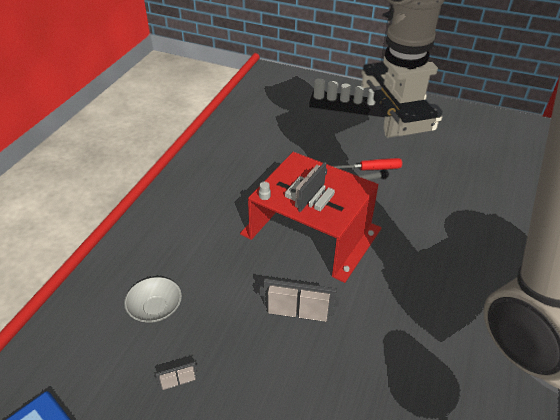

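The wrist view shows the handle bar at columns 312–320 with the ball at (315,227), parallel to the tool x axis. The side view shows the pad upright between the jaws at (310,185). Next I'll check the ball's position relative to the tool.

```bash
python3 - <<'E'
from h import *
z=np.load('pics/w6.npz');d=z['d'];T=np.array([.4078,-.1839]);psi=.6557
A=np.array([[np.cos(psi),np.sin(psi)],[np.sin(psi),-np.cos(psi)]])
for n,p,h in [('ball',(227,315.5),.09),('barL',(180,310.5),.09),('barR',(180,322),.09),('barL',(150,312.5),.09),('barR',(150,324),.09)]:
    X=onz(p,h,z);print(n,np.round(X,4),'tool',np.round(A@(X[:2]-T)*1000,1))
cal=z
for X in [(.516,-.1465,.09)]: X=np.array(X);print('axis tool',A@(X[:2]-T)*1000)
z=np.load('pics/w6.npz')
C=cloud(d,z);H=C[...,2];pass
m=(d>0)&(H<.12)&(H>.06);m[:140]=0;m[245:]=0;m[:,300:][:,40:]=0;m[:,:300]=0;print(m.sum(),np.median(H[m]),(A@(C[m][:,:2]-T).T*1000).min(1),(A@(C[m][:,:2]-T).T*1000).max(1))
# driver
im=z['im'].astype(int)
m=(d>0);m[:200]=0;m[290:]=0;m[:,:385]=0;m[:,425:]=0;print('driver h',np.percentile(H[m],[50,99]))
E
```

```text
ball [ 0.413 -0.227  0.09 ] tool [-22.1  37.3]
barL [ 0.4456 -0.1939  0.09  ] tool [23.9 31. ]
barR [ 0.4521 -0.2023  0.09  ] tool [23.9 41.7]
barL [ 0.468 -0.178  0.09 ] tool [51.3 32. ]
barR [ 0.4744 -0.1862  0.09  ] tool [51.4 42.4]
axis tool [108.56493919  36.32704197]
1423 0.09562135981183703 [-30.87207659  18.48138148] [62.30024562 47.18368839]
driver h [0.00150053 0.30297111]
```

apply_moves([
  {"tx": 0,"ty": 0,"tz": 0.015,"yaw": 0,"grip": -1},
  {"tx": 0,"ty": 0,"tz": 0.05,"yaw": 0,"grip": -1},
  {"tx": 0,"ty": 0,"tz": 0.09,"yaw": 0,"grip": -1},
  {"tx": 0,"ty": 0,"tz": 0.125,"yaw": 0,"grip": -1},
  {"tx": 0,"ty": 0,"tz": 0.142,"yaw": 0,"grip": -1},
  {"tx": 0,"ty": 0,"tz": 0.148,"yaw": 0,"grip": -1},
  {"tx": 0,"ty": 0,"tz": 0.148,"yaw": 0,"grip": -1},
])

```text
time: 11.88
tool_pos: [0.4085, -0.1838, 0.0749]
tool_rot: [-3.141, -0.0, 0.657]
contact_force: [0.1, 0.2, 0.8]
opening: 0.0001
```

```bash
cat > f.py <<'E'
from h import *
import sys
n=int(sys.argv[1]) if len(sys.argv)>1 else 6
F=[];M=[];P=[];J=[];Y=[]
for i in range(n):
    robot.read_camera('side');o=robot.observe();F.append(o['contact_force']);M.append(o['torque']);P.append(o['tool_pos']);J.append(o['joint_efforts']);Y.append(o['tool_rot'][2])
F=np.mean(F,0);P=np.mean(P,0);psi=np.mean(Y)
tx=np.array([np.cos(psi),np.sin(psi),0]);ty=np.array([np.sin(psi),-np.cos(psi),0])
ax=np.array([.5165,-.1465]);v=P[:2]-ax
print('t',round(o['time'],2),'P',np.round(P,4),'psi',round(psi,4),'F tool x,y,z',np.round([F@tx,F@ty,-F[2]],2),'J1',np.round(np.mean(J,0)[0],3))
print('r',np.hypot(*v),'knob est',np.arctan2(v[1],v[0])+2*np.pi+np.arcsin(25/np.hypot(*v))-np.deg2rad(225-9.7))
E
python3 f.py
```

```text
t 12.18 P [ 0.4087 -0.1842  0.0756] psi 0.6561 F tool x,y,z [ 0.4   0.23 -0.13] J1 0.039
r 0.11425485363779085 knob est nanf.py:11: RuntimeWarning: invalid value encountered in arcsin
  print('r',np.hypot(*v),'knob est',np.arctan2(v[1],v[0])+2*np.pi+np.arcsin(25/np.hypot(*v))-np.deg2rad(225-9.7))
```

apply_moves([
  {"tx": 0,"ty": 0.004,"tz": 0,"yaw": 0,"grip": -1},
  {"tx": 0,"ty": 0.009,"tz": 0,"yaw": 0,"grip": -1},
  {"tx": 0,"ty": 0.013,"tz": 0,"yaw": 0,"grip": -1},
  {"tx": 0,"ty": 0.016,"tz": 0,"yaw": 0,"grip": -1},
  {"tx": 0,"ty": 0.016,"tz": 0,"yaw": 0,"grip": -1},
])

```text
time: 12.8
tool_pos: [0.4176, -0.1966, 0.0747]
tool_rot: [-3.141, 0.0, 0.656]
contact_force: [-2.1, 2.4, 1.4]
opening: 0.0001
```

```bash
sed -i 's/arcsin(25/arcsin(.025/' f.py; python3 f.py 4
```

```text
t 13.0 P [ 0.4176 -0.1966  0.0748] psi 0.6559 F tool x,y,z [-0.46 -2.93 -1.48] J1 -0.349
r 0.11083056750910873 knob est 0.0802664454824944
```

apply_moves([
  {"tx": -0.0004,"ty": 0.0025,"tz": 0,"yaw": -0.02,"grip": -1},
  {"tx": -0.001,"ty": 0.0065,"tz": 0,"yaw": -0.06,"grip": -1},
  {"tx": -0.0015,"ty": 0.011,"tz": 0,"yaw": -0.1,"grip": -1},
  {"tx": -0.002,"ty": 0.0165,"tz": 0,"yaw": -0.15,"grip": -1},
  {"tx": -0.002,"ty": 0.022,"tz": 0,"yaw": -0.2,"grip": -1},
  {"tx": -0.002,"ty": 0.0275,"tz": 0,"yaw": -0.25,"grip": -1},
  {"tx": -0.0015,"ty": 0.033,"tz": 0,"yaw": -0.3,"grip": -1},
  {"tx": -0.001,"ty": 0.0385,"tz": 0,"yaw": -0.35,"grip": -1},
])

```text
time: 14.0
tool_pos: [0.4404, -0.2276, 0.0747]
tool_rot: [-3.14, -0.0, 1.008]
contact_force: [-2.3, 4.2, 1.5]
opening: 0.0006
```

```bash
sed -i 's/arcsin(.025/arcsin(.0215/' f.py; python3 f.py 4; python3 - <<'E'
from h import *
snap('top','t7');snap('wrist','w7')
E
```

```text
t 14.2 P [ 0.4409 -0.2281  0.0748] psi 1.0068 F tool x,y,z [ 0.65 -1.96  0.31] J1 -0.645
r 0.11122868766151191 knob est 0.40201618180953913
```

View pics/w7.png

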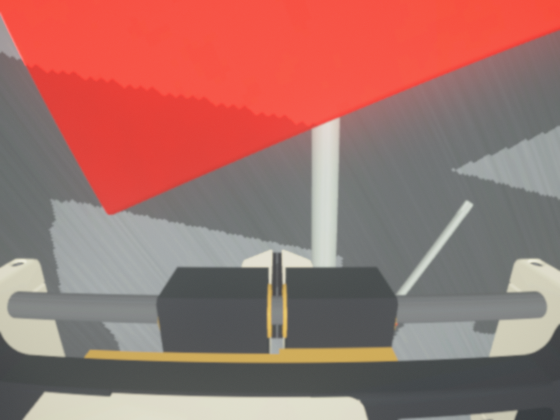

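apply_moves([
  {"tx": -0.0004,"ty": 0.0025,"tz": 0,"yaw": -0.02,"grip": -1},
  {"tx": -0.001,"ty": 0.0065,"tz": 0,"yaw": -0.06,"grip": -1},
  {"tx": -0.0015,"ty": 0.011,"tz": 0,"yaw": -0.1,"grip": -1},
  {"tx": -0.002,"ty": 0.0165,"tz": 0,"yaw": -0.15,"grip": -1},
  {"tx": -0.002,"ty": 0.022,"tz": 0,"yaw": -0.2,"grip": -1},
  {"tx": -0.002,"ty": 0.0275,"tz": 0,"yaw": -0.25,"grip": -1},
  {"tx": -0.0015,"ty": 0.033,"tz": 0,"yaw": -0.3,"grip": -1},
  {"tx": -0.001,"ty": 0.0385,"tz": 0,"yaw": -0.35,"grip": -1},
])

```text
time: 15.3
tool_pos: [0.4721, -0.2489, 0.0748]
tool_rot: [-3.14, -0.001, 1.358]
contact_force: [-3.5, 3.4, 1.0]
opening: 0.0003
```

```bash
python3 f.py 3; python3 - <<'E'
from h import *
snap('top','t8')
E
```

```text
t 15.45 P [ 0.4726 -0.2493  0.0748] psi 1.3574 F tool x,y,z [ 1.28 -2.6   0.05] J1 -0.602
r 0.11173337909172132 knob est 0.7448764633868845
```

View pics/t8.png

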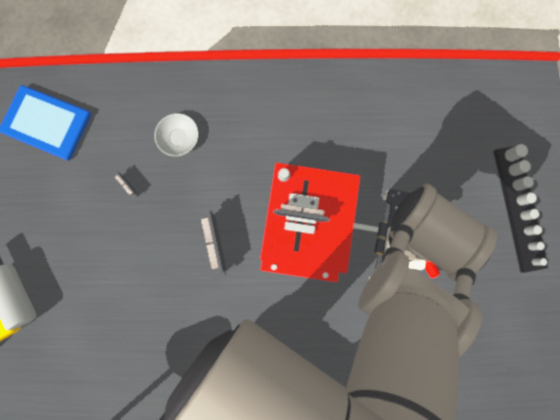

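Handle force while moving freely is about 4.1–4.2 N, as specified, with the knob near 0.745. I'll continue slowly in small steps.

apply_moves([
  {"tx": -0.0004,"ty": 0.0022,"tz": 0,"yaw": -0.02,"grip": -1},
  {"tx": -0.0007,"ty": 0.0044,"tz": 0,"yaw": -0.04,"grip": -1},
  {"tx": -0.001,"ty": 0.0066,"tz": 0,"yaw": -0.06,"grip": -1},
  {"tx": -0.0013,"ty": 0.0088,"tz": 0,"yaw": -0.08,"grip": -1},
])

```text
time: 16.0
tool_pos: [0.4809, -0.2525, 0.0748]
tool_rot: [-3.141, -0.0, 1.437]
contact_force: [-3.8, 2.7, 0.9]
opening: 0.0005
```

apply_moves([
  {"tx": -0.0004,"ty": 0.0022,"tz": 0,"yaw": -0.02,"grip": -1},
  {"tx": -0.0007,"ty": 0.0044,"tz": 0,"yaw": -0.04,"grip": -1},
])

```text
time: 16.25
tool_pos: [0.4852, -0.2538, 0.0748]
tool_rot: [-3.141, -0.0, 1.477]
contact_force: [-4.5, 2.8, -0.1]
opening: 0.0005
```

apply_moves([
  {"tx": -0.0004,"ty": 0.0022,"tz": 0,"yaw": -0.02,"grip": -1},
  {"tx": -0.0007,"ty": 0.0044,"tz": 0,"yaw": -0.04,"grip": -1},
])

```text
time: 16.5
tool_pos: [0.4896, -0.2549, 0.0748]
tool_rot: [-3.141, -0.0, 1.517]
contact_force: [-4.5, 1.0, -0.6]
opening: 0.0001
```

```bash
python3 - <<'E'
from h import *
snap('side','s9');snap('top','t9')
a=cv2.resize(cv2.imread('pics/s9.png')[150:220,250:370],None,fx=6,fy=6,interpolation=cv2.INTER_CUBIC);cv2.imwrite('pics/s9z.png',a)
b=cv2.resize(cv2.imread('pics/t9.png')[180:245,265:345],None,fx=7,fy=7,interpolation=cv2.INTER_CUBIC);cv2.imwrite('pics/t9z.png',b)
E
```

```text
(no output)
```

View pics/s9z.png

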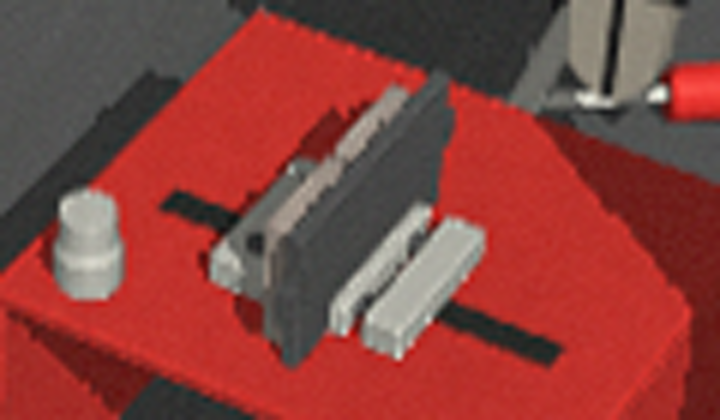

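View pics/t9z.png

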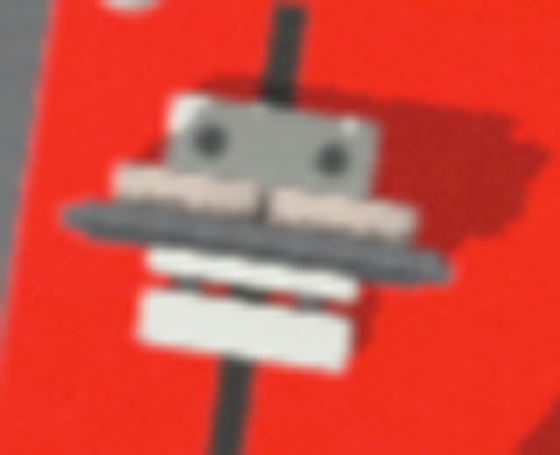

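The close-ups show the pad upright and square, with the sliding jaw now at its back. Continuing with finer steps.

apply_moves([
  {"tx": -0.0002,"ty": 0.0011,"tz": 0,"yaw": -0.01,"grip": -1},
  {"tx": -0.0004,"ty": 0.0022,"tz": 0,"yaw": -0.02,"grip": -1},
])

```text
time: 16.85
tool_pos: [0.4916, -0.2554, 0.0748]
tool_rot: [-3.141, -0.0, 1.536]
contact_force: [-4.2, 2.6, -1.2]
opening: 0.0006
```

apply_moves([
  {"tx": -0.0002,"ty": 0.0011,"tz": 0,"yaw": -0.01,"grip": -1},
  {"tx": -0.0004,"ty": 0.0022,"tz": 0,"yaw": -0.02,"grip": -1},
])

```text
time: 17.1
tool_pos: [0.4938, -0.2559, 0.0748]
tool_rot: [-3.141, -0.0, 1.557]
contact_force: [-3.9, 1.4, -1.3]
opening: 0.0002
```

apply_moves([
  {"tx": -0.0002,"ty": 0.0011,"tz": 0,"yaw": -0.01,"grip": -1},
  {"tx": -0.0004,"ty": 0.0022,"tz": 0,"yaw": -0.02,"grip": -1},
])

```text
time: 17.35
tool_pos: [0.4961, -0.2563, 0.0748]
tool_rot: [-3.141, -0.0, 1.577]
contact_force: [-5.2, 2.5, -0.3]
opening: 0.0003
```

apply_moves([
  {"tx": -0.0002,"ty": 0.0011,"tz": 0,"yaw": -0.01,"grip": -1},
])

```text
time: 17.48
tool_pos: [0.4972, -0.2565, 0.0749]
tool_rot: [-3.142, -0.0, 1.586]
contact_force: [-4.2, 1.9, -1.0]
opening: 0.0005
```

apply_moves([
  {"tx": -0.0002,"ty": 0.0011,"tz": 0,"yaw": -0.01,"grip": -1},
])

```text
time: 17.6
tool_pos: [0.4983, -0.2566, 0.0748]
tool_rot: [-3.141, -0.0, 1.596]
contact_force: [-4.3, 2.7, -1.4]
opening: 0.0002
```

apply_moves([
  {"tx": -0.0002,"ty": 0.0011,"tz": 0,"yaw": -0.01,"grip": -1},
])

```text
time: 17.73
tool_pos: [0.4994, -0.2568, 0.0748]
tool_rot: [-3.142, -0.0, 1.607]
contact_force: [-4.5, 1.6, -1.4]
opening: 0.0007
```

apply_moves([
  {"tx": -0.0002,"ty": 0.0011,"tz": 0,"yaw": -0.01,"grip": -1},
])

```text
time: 17.85
tool_pos: [0.5005, -0.257, 0.0749]
tool_rot: [-3.142, -0.0, 1.616]
contact_force: [-4.7, 2.6, -1.8]
opening: 0.0002
```

apply_moves([
  {"tx": -0.0002,"ty": 0.0011,"tz": 0,"yaw": -0.01,"grip": -1},
])

```text
time: 17.98
tool_pos: [0.5016, -0.2571, 0.0748]
tool_rot: [-3.141, -0.0, 1.626]
contact_force: [-5.1, 2.9, -1.3]
opening: 0.0001
```

apply_moves([
  {"tx": -0.0002,"ty": 0.0011,"tz": 0,"yaw": -0.01,"grip": -1},
])

```text
time: 18.1
tool_pos: [0.5027, -0.2573, 0.0749]
tool_rot: [3.142, -0.0, 1.637]
contact_force: [-3.8, 2.1, -1.2]
opening: 0.0002
```

apply_moves([
  {"tx": -0.0002,"ty": 0.0011,"tz": 0,"yaw": -0.01,"grip": -1},
])

```text
time: 18.23
tool_pos: [0.5038, -0.2574, 0.0749]
tool_rot: [3.142, -0.0, 1.646]
contact_force: [-4.2, 2.7, -1.0]
opening: 0.0003
```

apply_moves([
  {"tx": -0.0002,"ty": 0.0011,"tz": 0,"yaw": -0.01,"grip": -1},
])

```text
time: 18.35
tool_pos: [0.505, -0.2575, 0.0749]
tool_rot: [3.142, -0.0, 1.656]
contact_force: [-4.6, 2.4, -1.9]
opening: 0.0004
```

apply_moves([
  {"tx": -0.0002,"ty": 0.0011,"tz": 0,"yaw": -0.01,"grip": -1},
])

```text
time: 18.48
tool_pos: [0.506, -0.2576, 0.0749]
tool_rot: [-3.142, -0.0, 1.667]
contact_force: [-4.2, 2.5, -2.3]
opening: 0.0007
```

apply_moves([
  {"tx": -0.0002,"ty": 0.0011,"tz": 0,"yaw": -0.01,"grip": -1},
])

```text
time: 18.6
tool_pos: [0.5072, -0.2578, 0.0749]
tool_rot: [-3.142, -0.0, 1.676]
contact_force: [-5.1, 2.9, -0.8]
opening: 0.0002
```

```bash
python3 - <<'E'
from h import *
o=robot.observe();print(o['time'],o['contact_force'],o['tool_rot'])
snap('top','t10');o=robot.observe();print(o['contact_force'],o['joint_efforts'])
b=cv2.resize(cv2.imread('pics/t10.png')[180:245,265:345],None,fx=7,fy=7,interpolation=cv2.INTER_CUBIC);cv2.imwrite('pics/t10z.png',b)
E
```

```text
18.6 [-5.08216071  2.85621285 -0.80733602] [-3.14157721e+00 -8.88053696e-05  1.67640245e+00]
[-4.44691832  2.07302599 -0.93253982] [  0.05705949 -51.79213643 -22.65628695   0.30912395  -1.29735377
   0.10820808]
```

View pics/t10z.png

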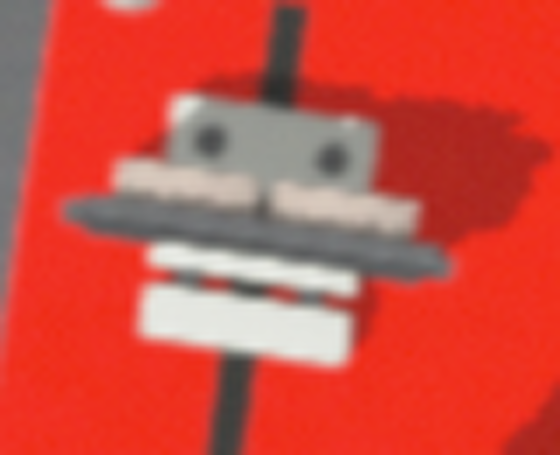

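apply_moves([
  {"tx": -0.0002,"ty": 0.0011,"tz": 0,"yaw": -0.01,"grip": -1},
])

```text
time: 18.77
tool_pos: [0.5083, -0.2579, 0.0749]
tool_rot: [3.141, 0.0, 1.686]
contact_force: [-3.9, 1.1, -1.0]
opening: 0.0002
```

apply_moves([
  {"tx": -0.0002,"ty": 0.0011,"tz": 0,"yaw": -0.01,"grip": -1},
])

```text
time: 18.9
tool_pos: [0.5094, -0.258, 0.0749]
tool_rot: [3.142, 0.0, 1.696]
contact_force: [-4.2, 1.8, -0.5]
opening: 0.0009
```

apply_moves([
  {"tx": -0.0002,"ty": 0.0011,"tz": 0,"yaw": -0.01,"grip": -1},
])

```text
time: 19.02
tool_pos: [0.5105, -0.258, 0.0749]
tool_rot: [-3.142, -0.0, 1.706]
contact_force: [-5.0, 0.7, -0.6]
opening: 0.0004
```

apply_moves([
  {"tx": -0.0002,"ty": 0.0011,"tz": 0,"yaw": -0.01,"grip": -1},
])

```text
time: 19.15
tool_pos: [0.5115, -0.2581, 0.0749]
tool_rot: [-3.141, -0.0, 1.716]
contact_force: [-5.1, 2.2, -0.0]
opening: 0.0006
```

apply_moves([
  {"tx": -0.0002,"ty": 0.0011,"tz": 0,"yaw": -0.01,"grip": -1},
])

```text
time: 19.27
tool_pos: [0.5126, -0.2581, 0.0749]
tool_rot: [-3.141, -0.0, 1.727]
contact_force: [-5.6, 2.1, 0.2]
opening: 0.0004
```

apply_moves([
  {"tx": -0.0002,"ty": 0.0011,"tz": 0,"yaw": -0.01,"grip": -1},
])

```text
time: 19.4
tool_pos: [0.5137, -0.2581, 0.0749]
tool_rot: [-3.141, -0.0, 1.737]
contact_force: [-5.1, 1.3, -0.4]
opening: 0.0005
```

```bash
python3 f.py 3
```

```text
t 19.55 P [ 0.5138 -0.2581  0.0749] psi 1.7366 F tool x,y,z [ 2.99 -5.    0.69] J1 0.367
r 0.11167356607252252 knob est 1.1238486843189972
```

The handle is stiffening: about 5.0 N now, held even when static, against 4.2 N free. I'll go on in single steps.

apply_moves([
  {"tx": -0.0002,"ty": 0.0011,"tz": 0,"yaw": -0.01,"grip": -1},
])

```text
time: 19.68
tool_pos: [0.5147, -0.2582, 0.0749]
tool_rot: [-3.141, -0.0, 1.746]
contact_force: [-6.4, 2.3, -0.6]
opening: 0.0006
```

```bash
python3 f.py 4
```

```text
t 19.88 P [ 0.5148 -0.2582  0.0749] psi 1.7465 F tool x,y,z [ 2.61 -5.48  0.  ] J1 0.456
r 0.11166351027776124 knob est 1.132978618615827
```

apply_moves([
  {"tx": -0.0002,"ty": 0.0011,"tz": 0,"yaw": -0.01,"grip": -1},
])

```text
time: 20.0
tool_pos: [0.5157, -0.2582, 0.0749]
tool_rot: [-3.141, -0.0, 1.756]
contact_force: [-7.1, 1.3, 0.3]
opening: 0.0007
```

```bash
python3 f.py 4
```

```text
t 20.2 P [ 0.5158 -0.2581  0.0749] psi 1.7565 F tool x,y,z [ 2.75 -5.95  0.48] J1 0.54
r 0.11164752591778053 knob est 1.1424522873394847
```

The push force is 5.95 N, about 1.7 N over free, which means roughly 20 N on the pad. Stopping here and backing off.

apply_moves([
  {"tx": 0,"ty": -0.002,"tz": 0,"yaw": 0,"grip": -1},
  {"tx": 0,"ty": -0.008,"tz": 0,"yaw": 0,"grip": -1},
  {"tx": 0,"ty": -0.02,"tz": 0,"yaw": 0,"grip": -1},
  {"tx": 0,"ty": -0.03,"tz": 0,"yaw": 0,"grip": -1},
  {"tx": 0,"ty": -0.03,"tz": -0.03,"yaw": 0,"grip": -1},
  {"tx": 0,"ty": -0.03,"tz": -0.08,"yaw": 0,"grip": -1},
  {"tx": 0,"ty": -0.03,"tz": -0.12,"yaw": 0,"grip": -1},
  {"tx": 0,"ty": -0.03,"tz": -0.14,"yaw": 0,"grip": -1},
])

```text
time: 21.2
tool_pos: [0.4867, -0.2643, 0.2176]
tool_rot: [3.139, 0.003, 1.755]
contact_force: [0.1, -0.0, 0.0]
opening: 0.0006
```

```bash
python3 - <<'E'
from h import *
snap('top','t11');snap('side','s11');snap('wrist','w11')
o=robot.observe();print(o['time'],o['tool_pos'],o['contact_force'])
a=cv2.resize(cv2.imread('pics/s11.png')[140:230,240:410],None,fx=4.5,fy=4.5,interpolation=cv2.INTER_CUBIC);cv2.imwrite('pics/s11z.png',a)
# compare pad/jaw between t10 and t11
b=cv2.resize(cv2.imread('pics/t11.png')[180:245,265:345],None,fx=7,fy=7,interpolation=cv2.INTER_CUBIC);cv2.imwrite('pics/t11z.png',b)
for r in robot.tip_of('knob_ball','wrist')[:2]: 
    X=onz(r['pixel'],.09,np.load('pics/w11.npz'));v=X[:2]-[.5165,-.1465];print(r,X,np.hypot(*v),np.arctan2(v[1],v[0])+2*np.pi-np.deg2rad(215.3))
E
```

```text
21.35 [ 0.48650201 -0.264054    0.21560566] [-0.45068134  0.32636172  0.14107574]
{'pixel': [228.4, 333.9], 'confidence': 0.8} [ 0.54479694 -0.27529497  0.09      ] 0.13186683433931307 1.1709642908920004
```

View pics/s11z.png

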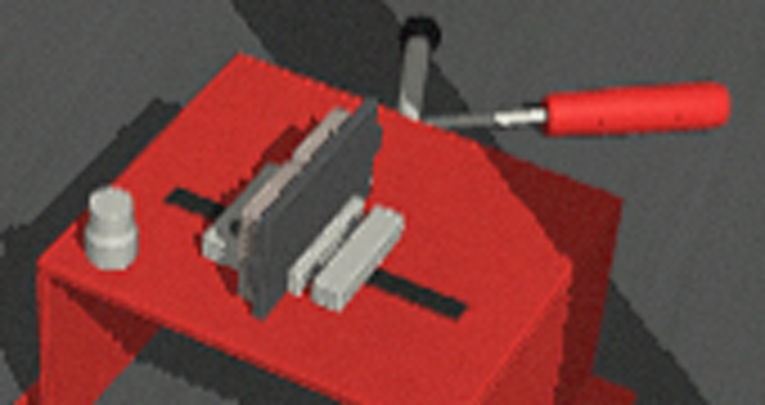

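View pics/t11z.png

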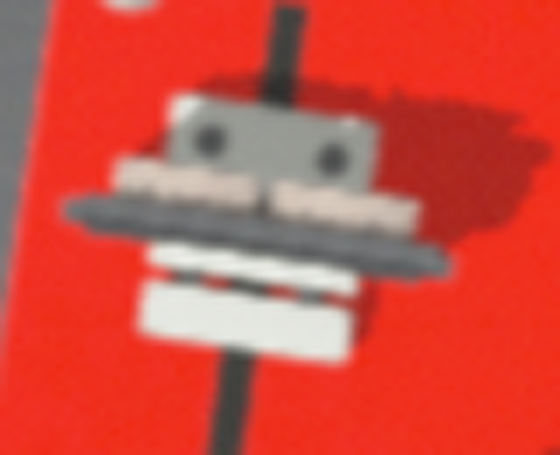

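View pics/w11.png

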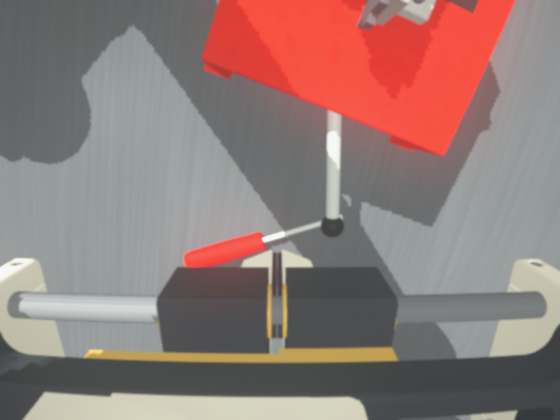

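The pad is upright and nipped, and the handle has stayed put. As a last cross-check, I'll measure sub-pixel how far the pad and carriage moved over the last stretch.

```bash
python3 - <<'E'
from h import *
g=lambda n:cv2.cvtColor(cv2.imread(f'pics/{n}.png'),cv2.COLOR_BGR2GRAY)
def ecc(a,b,r0,r1,c0,c1):
    W=np.eye(2,3,dtype=np.float32)
    mask=np.zeros(a.shape,np.uint8);mask[r0:r1,c0:c1]=255
    try: cc,W=cv2.findTransformECC(a[170:255,255:355],b[170:255,255:355],W,cv2.MOTION_TRANSLATION,(3,200,1e-6),mask[170:255,255:355],3)
    except Exception as e: return str(e)[:50]
    return np.round(W[:,2],3)
mm=1000*abs((onz((225,300),.134,np.load('pics/t9.npz'))-onz((226,300),.134,np.load('pics/t9.npz')))[0]);print('mm/px',mm)
for A,B in [('t8','t9'),('t9','t10'),('t10','t11'),('t9','t11')]:
    a,b=g(A),g(B)
    print(A,B,'carriage',ecc(a,b,221,236,283,318),'plate',ecc(a,b,214,222,285,317),'pad',ecc(a,b,202,215,272,331),'fixed',ecc(a,b,190,202,287,322))
E
```

```text
mm/px 2.0277651512207173
t8 t9 carriage [ 0.093 -0.787] plate [-1.388 -1.043] pad [ 0.047 -0.841] fixed [-0.156  0.172]
t9 t10 carriage [ 0.049 -0.839] plate [-0.773 -0.961] pad [ 0.17  -0.849] fixed [ 0.036 -0.067]
t10 t11 carriage [ 0.018 -0.376] plate [0.584 0.054] pad [ 0.031 -0.073] fixed [ 0.008 -0.028]
t9 t11 carriage [ 0.13  -1.155] plate [ 0.332 -0.752] pad [ 0.185 -0.895] fixed [-0.012 -0.114]
```

Since the t10 picture the carriage has moved 0.76 mm and the pad only about 0.1–0.15 mm. That is roughly 0.65 mm of spring compression, or about 20 N, which agrees with the push force.

```bash
python3 -c "
from cell import robot
print(robot.hand_in())"
```

```text
the job is handed in; nothing more can be done
None
```

The middle-sized pad is upright on the shelf between the jaws, within about 1–2 mm of midway along them, and nipped at roughly 20 N. I handed the job in at about 21 s; it reports no verdict.

- **Placing:** I let go of the pad when it was resting on the shelf, clear of both jaws. Later pictures showed it upright and square.
- **Nipping force:** I pushed the handle round with closed fingers until it stiffened from about 4.2 N to 5.95 N, which puts the pad at 19–25 N. A cross-check in the top-camera pictures showed the sliding jaw moving about 0.65 mm further than the pad, or about 20 N on its spring.
- **Other checks:** After backing off, the tool read no contact force and the handle had stayed put. The camera put the knob at 1.17 rad, against 1.14 from the arm. The dish, screwdriver and socket were never touched.
- **Failed or disagreed:**
  - My first move call was refused for missing keys, and nothing moved.
  - The top, side and wrist cameras disagreed on the shelf position by 2–4 mm, so I centred the pad using the wrist picture.
  - Single force readings were noisy by about 0.5 N, and estimating the force from the handle angle alone gave a lower 9–17 N.

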